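Fold one half of a steamer lid over onto the other

ROBOT

A 6-joint arm with a two-finger parallel gripper is mounted at the origin on the work surface. World frame = base frame: x ahead of the robot, y to its left, z up, the work surface at z = 0. Lengths are in m, angles in rad, forces in N, time in s.
With the tool pointing down it reaches from about 0.35 to 0.85 m from the base axis. Payload 8.1 kg.
Tool frame: the origin (TCP) lies between the finger pads; the fingertips stand 11 mm ahead of it and the grasp point (between the pads) lies 8 mm behind it (robot.tips_ahead is the distance from the TCP to the fingertips, in m); z points along the fingers, y is the line along which they close (so a half turn about z gives the same grasp; the last joint's range is limited). The gripper opens to 93 mm and grips with 3 to 60 N. Pads are 15 mm wide; open, the fingers measure 128 mm over their backs; the gripper's body (75 mm by 188 mm) begins 65 mm behind the grasp point.
Start: joints at [-1.336, 0.13, 1.488, -0, 1.523, -0.085], TCP at [0.189, -0.57, 0.23] pointing down, gripper open.
Joint ranges: [-2.96, 2.96], [-0.89, 2.26], [0.02, 2.5], [-1.34, 4.48], [0, 2.73], [-2.66, 2.66]. Speed limits (rad/s): [2.39, 2.39, 2.79, 3.14, 3.14, 3.14].

INTERFACE

Orientations are given as a rotation vector (axis times angle).
In Python, from plant import robot gives the robot as it stands. The module is installed in compiled form; this text tells all that it offers.
- The arm moves only by the tool move_arm, never from a script. Its argument "deltas" is one flat list of numbers, 7 for each row, row after row: the shift along the tool's x, y, z in m, then the turn, a rotation vector about the tool's x, y, z in rad, then the opening, from 0 (shut) to 1 (fully open). A call has 1 to 12 rows; each row is the pose to reach, as a shift and turn from the pose commanded when the call began, along the tool's axes at that moment; what a row does not reach only later rows make up. A row lasts 1/8 s, in which the tool goes at most 62.5 mm and 10.7 degrees, less where a joint would pass 70% of its speed; a pose out of reach is approached as far as the arm can. A call with a gripper value outside its range is refused whole. The fingers move at their own pace and stop on an object; "squeeze" is the grip in N (left out, the last holds). Time passes only in rows, so rows that repeat a pose let the fingers close. It gives the time, the measured TCP pose, the force, the opening and the grip force at its end, in the units of the state.
- robot.read_state(): the state, without advancing time (a new reading comes with each control period).
- robot.read_camera(name): name is "scene" or "side" or "wrist"; returns (picture, depth): 420x560x3 uint8, red, green, blue; 420x560 float32, m along the optical axis (not along the pixel's ray), 0 where there is no reading.
- robot.camera_model(name): a dict with "K" (3x3 intrinsics, pixels), "R" (3x3) and "t" (3): a world point X has camera coordinates R X + t; the wrist camera has in their place "tool_from_camera" (4x4, takes a point from camera to tool coordinates, whose origin is the TCP and whose axes are the flange's). Camera axes: x right, y down, z forward; pixel columns grow to the right and rows downward; lengths in m; the calibration is good to about 2 mm. The wrist camera is an equidistant fisheye: a pixel r from the principal point sees the ray r / f radians off the axis. A picture is of the moment at which its call begins: read the wrist's pose just before it. camera_model takes no time and is no camera call.
- robot.close_job(): hands the job in; it is judged then, once.
Trained networks look in the newest picture that a camera, given by its name, has taken for a name from the list of things; names that differ only in an ending like _2 or _b are one class to them, and where a whole thing is asked for, a point or a joint stands for the part that bears it (a point fixed in the world has none). Each returns a list of dicts, best first, with "confidence" (0 to 1); they miss things now and then, are a little off and sometimes report something else, mostly with a low value. They report only what shows in the picture. A call takes as long as a camera call.
- robot.recognise(camera, label): "uv" ([column, row] in pixels, amid what is visible of it).
The state is a dict: "t": time; "q": joint angles; "dq": joint speeds; "joint_torque": joint torques, N m; "tool_pos": TCP position; "orientation": TCP orientation; "force": force on the tool from outside, world axes, zero at the start; "wrist_torque": the same for the moment, N m; "opening": finger opening in m; "gripper_force": force on a finger pad.
Only numpy, scipy, OpenCV 4.12 (cv2) and the standard library are available. Lean on these libraries where they do the work, as an engineer would, in place of code of your own. Each camera call takes 0.05 s, during which the arm holds its last target. There are 200 camera calls.

TASK

Open one side of the steamer: with your fingers, push the half of the hinged teal lid that is on the robot's right up and over its hinge, and lay it flat on the other half, without flinging it over. Only push it, do not pinch it or lift the lid off: the other half stays seated on the steamer, and the steamer, sugar bowl, tongs and scraper stay where they are.

Things in the scene. Friction and masses are not known exactly. Their poses are not given: they have to be found in the camera images.
- steamer: Aluminium steamer, loose on the worktop, about 3 kg: a pot 216 mm across (224 at its rim) and 95 mm high with a perforated basket of eggs seated in it; the flat open rim is 145 mm above the worktop, 222 mm across. Two steel loop handles stand out to 148 mm from the middle at 75 mm height, on the sides +x and -x. Origin: centre of the underside; z up; -x faces the robot to within 12 degrees.
- steamer_rim (a point): Centre of the steamer's rim, on its axis, 145 mm above the worktop.
- lid: Left half (seen from the robot) of the round teal lid (232 mm across, hard silicone 5 mm thick, 0.36 kg), loose on the rim; a 12 mm skirt inside the rim stops it sliding towards +x. Origin: centre of the whole disc, on its underside. y runs along the hinge (steel rod across the diameter), +x over this half to the left, to the end of its own lug at x = 150 mm.
- leaf (a joint): Angle of the lid's right half (the leaf, about 0.16 kg) about the hinge: 0 shut, level on the rim; 1.57 upright; 3.14 folded over, flat on the left half. The hinge is a little stiff (0.05 N m friction, 0.03 N m s/rad damping): the leaf holds itself only within about 30 degrees of upright, otherwise sinks slowly down to that side. A lift of 1 to 2 N under its lug raises it.
- leaf_hinge (a point): Middle of the hinge line, on its axis, at the top face of the shut lid, 150 mm above the worktop. Frame turns with the leaf: -x runs from the hinge along the leaf to its lug, z is the normal of its top face. The leaf is a half disc of 116 mm radius with a lug; it fills z from -5 mm to 0.
- leaf_lug (a point): Middle of the outer end of the leaf's lug, 150 mm from the hinge line, 2.5 mm below the top face. The lug is a level tongue 60 mm wide, 5 mm thick with rounded corners, that stands out 34 mm from the leaf's round edge and overhangs the pot's wall by about 42 mm, with free space below.
- sugar_bowl: White ceramic sugar bowl with lid and knob, 94 mm across (125 mm over its ears), 103 mm high, loose. Origin: centre of the underside.
- tongs: Spring-loaded steel tongs lying on edge, open, 245 mm long, 58 mm wide, 26 mm high, loose. Origin: on the worktop at their middle; x runs to the tips.
- scraper: Olive-wood scraper lying flat, 178 mm long, 66 mm wide, 7 mm thick, loose. Origin: on the worktop where blade meets handle; x runs to the blade's edge.

How it is judged:
By the outcome, as a careful person would: the job done as asked, in the order asked, and still so for the second after the job is handed in, with the robot touching nothing.
It also fails if it takes over 38 s, if anything falls off the work surface, if the arm or the gripper's body presses on something with over 40 N, if the wrist force passes 120 N, or if a joint passes its speed limit or range.

## Working session

There is one attempt and no reset: what is moved stays moved. The work goes in short steps, Python scripts to look and compute and a tool call to move; the robot and the scene stay as the last step left them, time stands still between calls to the robot, and variables do not carry over. Pictures are saved under pics/ and viewed, at most 10 in all, crops included, and the job is handed in when it is done.

Besides the shell and the picture viewer there is one more tool, called after ">>>" as a command line: name --argument value ..., lists and objects as JSON in quotes. move_arm: Moves the arm, as the interface text tells. Its arguments: {"type":"object","properties":{"deltas":{"type":"array","items":{"type":"number"}},"squeeze":{"type":"number"}},"required":["deltas"]}

```bash
mkdir -p pics; cat > h.py <<'E'
import numpy as np, cv2
from scipy.spatial.transform import Rotation as Ro
from plant import robot
def grab(c,name=None):
    p,d=robot.read_camera(c)
    if name: cv2.imwrite(f'pics/{name}.png',p[:,:,::-1])
    return p,d
def cloud(c,d):
    m=robot.camera_model(c);K=np.array(m['K']);R=np.array(m['R']);t=np.array(m['t'])
    v,u=np.mgrid[:d.shape[0],:d.shape[1]]
    P=np.stack([(u-K[0,2])/K[0,0]*d,(v-K[1,2])/K[1,1]*d,d],-1)
    W=(P-t)@R
    W[d==0]=np.nan
    return W
E
python3 - <<'E'
from h import *
for c in ('scene','side'):
    p,d=grab(c,c+'0'); W=cloud(c,d); np.save(c+'.npy',W)
    for l in ('steamer','lid','leaf','leaf_lug','leaf_hinge','sugar_bowl','tongs','scraper'):
        r=robot.recognise(c,l)
        for x in r[:2]:
            u,v=map(int,x['uv']); print(c,l,round(x['confidence'],2),u,v,W[v,u].round(3))
s=robot.read_state();print(s['t'],s['tool_pos'],s['orientation'],s['opening'])
print(Ro.from_rotvec(s['orientation']).as_matrix().round(3))
E
```

```text
scene steamer 0.68 270 257 [0.658 0.075 0.079]
scene lid 0.97 277 207 [0.568 0.066 0.151]
scene leaf 0.55 256 184 [0.518 0.001 0.15 ]
scene leaf_lug 0.55 256 189 [0.533 0.006 0.151]
scene leaf_hinge 0.57 256 181 [ 0.51  -0.001  0.151]
scene leaf_hinge 0.49 272 255 [0.662 0.081 0.098]
scene sugar_bowl 0.55 388 228 [0.509 0.322 0.082]
scene tongs 0.94 192 203 [ 0.531 -0.174  0.021]
scene tongs 0.34 269 254 [0.661 0.074 0.097]
scene scraper 0.61 359 314 [0.707 0.299 0.008]
side steamer 0.65 283 240 [ 0.537 -0.038  0.101]
side lid 0.96 277 197 [0.545 0.047 0.152]
side leaf 0.83 269 207 [0.52  0.016 0.151]
side leaf_lug 0.97 268 210 [0.516 0.006 0.151]
side leaf_hinge 0.61 266 213 [ 0.51  -0.003  0.15 ]
side leaf_hinge 0.44 325 181 [0.748 0.302 0.01 ]
side sugar_bowl 0.82 229 171 [0.474 0.304 0.081]
side tongs 0.57 292 316 [ 0.527 -0.154  0.001]
0.9 [ 0.18866879 -0.569579    0.22965426] [3.10148879e+00 5.00207976e-01 6.80778894e-05] 0.09286141566092324
[[ 0.949  0.314  0.   ]
 [ 0.314 -0.949 -0.   ]
 [ 0.     0.    -1.   ]]
```

View pics/scene0.png

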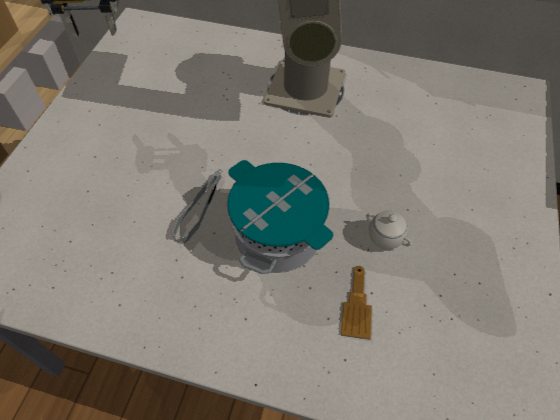

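View pics/side0.png

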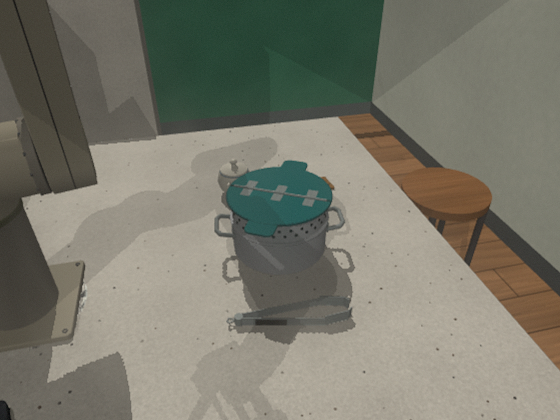

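The scene picture shows the teal lid (centre about 278,205) with its lugs at (240,172) and (320,236) and the hinge rod from (245,228) to (312,177). The side picture shows the right lug at (262,228), with the tongs lying below and in front of it at (292,312). Next I'll fit the lid from the depth.

```bash
python3 - <<'E'
from h import *
from scipy.optimize import least_squares
for c in ('scene','side'):
    W=np.load(c+'.npy'); im=cv2.imread(f'pics/{c}0.png').astype(int)
    m=(im[:,:,0]-im[:,:,2]>35)&(W[:,:,2]>.135)&(W[:,:,2]<.17)&(abs(W[:,:,0]-.55)<.25)&(abs(W[:,:,1]-.06)<.25)
    P=W[m][:,:2]; print(c,len(P),np.median(W[m][:,2]))
    h=cv2.convexHull(P.astype(np.float32))[:,0]
    # fit template: union of disc r .116 and lugs half width .03 to .15, via farthest points
    c0=P.mean(0)
    ang=np.linspace(0,np.pi,721)
    def cost(x):
        d=P-x[:2]; a=np.c_[np.cos(x[2]),np.sin(x[2])][0]; s=d@a; w=d@np.array([-a[1],a[0]])
        inside=(np.hypot(s,w)<.117)|((abs(s)<.151)&(abs(w)<.031))
        return (~inside).sum()
    from scipy.optimize import differential_evolution as DE
    # area overlap on grid
    cell=.003
    g=np.mgrid[-.17:.17:cell,-.17:.17:cell].reshape(2,-1).T+c0
    from scipy.spatial import cKDTree
    occ=cKDTree(P).query(g)[0]<.003
    def cost(x):
        d=g-x[:2]; a=np.array([np.cos(x[2]),np.sin(x[2])]); s=d@a; w=d@np.array([-a[1],a[0]])
        ins=(np.hypot(s,w)<.116)|((abs(s)<.150)&(abs(w)<.030))
        return (ins!=occ).mean()
    r=DE(cost,[(c0[0]-.03,c0[0]+.03),(c0[1]-.03,c0[1]+.03),(0,np.pi)],seed=0,popsize=20)
    print(r.x.round(4),r.fun, np.degrees(r.x[2]))
    x=r.x;a=np.array([np.cos(x[2]),np.sin(x[2])])
    print('lug ends',x[:2]-.15*a,x[:2]+.15*a)
W=np.load('side.npy');im=cv2.imread('pics/side0.png')
b=(W[:,:,2]>.006)&(W[:,:,2]<.035)&(W[:,:,1]<-.06)&(W[:,:,1]>-.3)&(W[:,:,0]>.35)&(W[:,:,0]<.75)
P=W[b];print('tongs',P.min(0),P.max(0))
q=P[np.argmin(P[:,0])],P[np.argmax(P[:,0])];print(q)
for lo in np.arange(.38,.68,.04):
    s=P[(P[:,0]>=lo)&(P[:,0]<lo+.04)]
    if len(s):print(lo.round(2),s[:,1].min().round(3),s[:,1].max().round(3))
E
```

```text
scene 6392 0.15070520025210374
[0.5532 0.0638 1.0358] 0.04270544783010157 59.34420088085993
lug ends [ 0.47672667 -0.06521731] [0.6296905  0.19285645]
side 3408 0.15054607232472111
[0.5541 0.0647 1.0367] 0.09264389042782395 59.39766557939948
lug ends [ 0.47775815 -0.06436197] [0.6304811  0.19385441]
tongs [ 0.39690177 -0.19435859  0.00602057] [ 0.64054936 -0.13647418  0.02982483]
(array([ 0.39690177, -0.14306323,  0.01015708]), array([ 0.64054936, -0.16154142,  0.0110277 ]))
0.38 -0.155 -0.138
0.42 -0.165 -0.136
0.46 -0.175 -0.138
0.5 -0.183 -0.138
0.54 -0.192 -0.137
0.58 -0.194 -0.137
0.62 -0.19 -0.147
```

```bash
cat >> h.py <<'E'
a=np.radians(59.37);U=np.array([np.cos(a),np.sin(a),0]);Z=np.array([0,0,1.]);Wd=np.cross(Z,U)
H=np.array([.5537,.0642,.150])
def Rt(phi):
    d=np.cos(phi)*U-np.sin(phi)*Z; y=-Wd
    return Ro.from_matrix(np.c_[np.cross(y,d),y,d])
def pose(s,z,phi):  # tip centre at s along U from the hinge, height z, tilt phi deg
    R=Rt(np.radians(phi)); return H*[1,1,0]+s*U+z*Z-.011*R.as_matrix()[:,2],R
def leafpose(th,phi,r,h=.008,push=0):
    t,p=np.radians([th,phi]); e=np.array([-np.cos(t),np.sin(t)]);n=np.array([np.sin(t),np.cos(t)])
    q=r*e-(.005+h*abs(np.cos(t-p))-push)*n
    return pose(q[0],.150+q[1],phi)
def rows(poses,op):
    s=robot.read_state();p0=np.array(s['tool_pos']);R0=Ro.from_rotvec(s['orientation'])
    out=[]
    for p,R in poses:
        out.append(np.r_[R0.inv().apply(p-p0),(R0.inv()*R).as_rotvec(),op])
    print(',\n'.join(','.join(f'{v:.3f}' for v in o) for o in out))
def interp(pA,pB,n):
    from scipy.spatial.transform import Slerp
    k=np.arange(1,n+1)/n; S=Slerp([0,1],Ro.concatenate([pA[1],pB[1]]))(k)
    return [(pA[0]+(pB[0]-pA[0])*x,S[i]) for i,x in enumerate(k)]
def now():
    s=robot.read_state();return np.array(s['tool_pos']),Ro.from_rotvec(s['orientation'])
E
python3 - <<'E'
from h import *
print(np.array(robot.camera_model('wrist')['tool_from_camera']).round(3))
B=pose(-.26,.16,25);print(B[0],np.degrees((now()[1].inv()*B[1]).magnitude()))
rows(interp(now(),B,10)+[B,B],0)
E
```

```text
[[-0.    -0.965 -0.261  0.072]
 [ 1.    -0.    -0.     0.   ]
 [ 0.    -0.261  0.965 -0.155]
 [ 0.     0.     0.     1.   ]]
[ 0.41615275 -0.16810201  0.1646488 ] 75.65361957783905
0.034,-0.031,0.007,0.041,0.108,-0.064,0.000,
0.068,-0.062,0.013,0.081,0.217,-0.127,0.000,
0.103,-0.093,0.020,0.122,0.325,-0.191,0.000,
0.137,-0.124,0.026,0.162,0.433,-0.255,0.000,
0.171,-0.155,0.033,0.203,0.542,-0.318,0.000,
0.205,-0.186,0.039,0.243,0.650,-0.382,0.000,
0.240,-0.217,0.046,0.284,0.758,-0.446,0.000,
0.274,-0.248,0.052,0.324,0.867,-0.509,0.000,
0.308,-0.279,0.059,0.365,0.975,-0.573,0.000,
0.342,-0.310,0.065,0.406,1.083,-0.637,0.000,
0.342,-0.310,0.065,0.406,1.083,-0.637,0.000,
0.342,-0.310,0.065,0.406,1.083,-0.637,0.000
```

>>> move_arm --deltas '[0.034,-0.031,0.007,0.041,0.108,-0.064,0,0.068,-0.062,0.013,0.081,0.217,-0.127,0,0.103,-0.093,0.02,0.122,0.325,-0.191,0,0.137,-0.124,0.026,0.162,0.433,-0.255,0,0.171,-0.155,0.033,0.203,0.542,-0.318,0,0.205,-0.186,0.039,0.243,0.65,-0.382,0,0.24,-0.217,0.046,0.284,0.758,-0.446,0,0.274,-0.248,0.052,0.324,0.867,-0.509,0,0.308,-0.279,0.059,0.365,0.975,-0.573,0,0.342,-0.31,0.065,0.406,1.083,-0.637,0,0.342,-0.31,0.065,0.406,1.083,-0.637,0,0.342,-0.31,0.065,0.406,1.083,-0.637,0]'

```text
t: 2.4
tool_pos: [0.4158, -0.1684, 0.1648]
orientation: [-1.98, -1.129, -1.258]
force: [-0.8, 0.4, 1.1]
opening: 0.0005
gripper_force: 0.0
```

```bash
python3 - <<'E'
from h import *
s=robot.read_state();print(s['t'],s['q'],s['tool_pos'],s['opening'],s['force'])
grab('side','side1')
A=pose(-.20,.112,25);B=pose(-.125,.112,25)
rows(interp(now(),A,5)+interp(A,B,5)+[B],0)
E
```

```text
2.4 [-1.17197646  0.23695381  1.91806239  0.84058694  1.78821707 -0.81406611] [ 0.41583925 -0.16843543  0.16478119] 0.0005395617194703044 [-0.76558128  0.40816206  1.10805128]
-0.004,-0.000,0.015,0.000,0.001,0.000,0.000,
-0.007,-0.000,0.030,0.000,0.001,0.000,0.000,
-0.011,-0.000,0.045,0.000,0.002,0.000,0.000,
-0.014,-0.000,0.061,0.001,0.002,0.001,0.000,
-0.018,-0.000,0.076,0.001,0.003,0.001,0.000,
-0.012,-0.000,0.089,0.001,0.003,0.001,0.000,
-0.005,-0.000,0.103,0.001,0.003,0.001,0.000,
0.001,-0.000,0.117,0.001,0.003,0.001,0.000,
0.007,-0.000,0.130,0.001,0.003,0.001,0.000,
0.014,-0.000,0.144,0.001,0.003,0.001,0.000,
0.014,-0.000,0.144,0.001,0.003,0.001,0.000
```

View pics/side1.png

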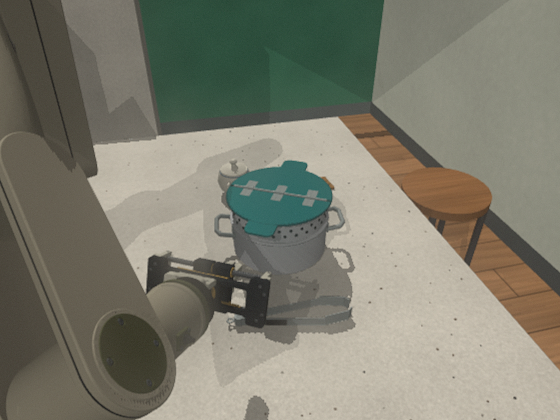

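The side picture shows the gripper's body at about (210,290), with its shut fingers ahead of it at (300,285), short of the lug (262,228). I'll move the fingers in under the lug.

>>> move_arm --deltas '[-0.004,0,0.015,0,0.001,0,0,-0.007,0,0.03,0,0.001,0,0,-0.011,0,0.045,0,0.002,0,0,-0.014,0,0.061,0,0.002,0,0,-0.018,0,0.076,0,0.003,0,0,-0.012,0,0.089,0,0.003,0,0,-0.005,0,0.103,0,0.003,0,0,0.001,0,0.117,0,0.003,0,0,0.007,0,0.13,0,0.003,0,0,0.014,0,0.144,0,0.003,0,0,0.014,0,0.144,0,0.003,0,0]'

```text
t: 3.82
tool_pos: [0.4854, -0.0492, 0.1165]
orientation: [-1.974, -1.128, -1.262]
force: [-0.7, -0.7, 0.1]
opening: 0.0004
gripper_force: 0.0
```

```bash
python3 - <<'E'
from h import *
s=robot.read_state();print(s['t'],s['q'],s['force'])
p,d=robot.read_camera('side');cv2.imwrite('pics/side2.png',cv2.resize(p[130:340,130:410,::-1],None,fx=2,fy=2))
W=[leafpose(th,max(25,ph),.125) for th,ph in [(2,25),(6,25),(10,25),(14,26),(18,27),(22,28),(26,30),(30,32),(34,34),(38,36),(42,38),(46,40)]]
rows(W,0)
E
```

```text
3.825 [-0.92589804  0.21766969  2.06477538  0.99396483  1.55997084 -0.79586821] [-0.74662501 -0.66685639  0.07562525]
0.026,0.001,-0.015,-0.002,-0.003,0.001,0.000,
0.034,0.001,-0.019,-0.002,-0.003,0.001,0.000,
0.042,0.001,-0.022,-0.002,-0.003,0.001,0.000,
0.050,0.001,-0.025,-0.002,-0.020,0.001,0.000,
0.059,0.001,-0.027,-0.002,-0.038,0.001,0.000,
0.068,0.001,-0.029,-0.002,-0.055,0.001,0.000,
0.077,0.001,-0.030,-0.002,-0.090,0.001,0.000,
0.086,0.001,-0.030,-0.002,-0.125,0.001,0.000,
0.095,0.001,-0.030,-0.002,-0.160,0.001,0.000,
0.104,0.001,-0.029,-0.001,-0.195,0.001,0.000,
0.113,0.001,-0.027,-0.001,-0.230,0.001,0.000,
0.122,0.001,-0.025,-0.001,-0.264,0.001,0.000
```

View pics/side2.png

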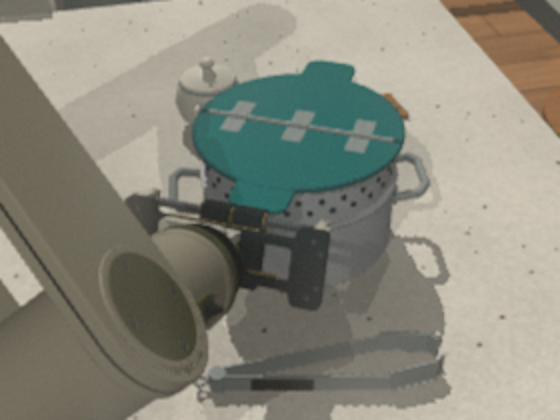

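The crop shows the fingers under the lug (about 262,195 in the crop), with the lid untouched and no contact force. Now I'll push up, slowly at first.

>>> move_arm --deltas '[0.009,0,-0.005,0,0,0,0,0.018,0,-0.01,0,0,0,0,0.026,0,-0.015,0,0,0,0,0.034,0,-0.019,0,0,0,0,0.042,0,-0.022,0,-0.003,0,0,0.05,0,-0.025,0,-0.02,0,0,0.059,0,-0.027,0,-0.038,0,0,0.068,0,-0.029,0,-0.055,0,0,0.068,0,-0.029,0,-0.055,0,0]'

```text
t: 5.0
tool_pos: [0.4869, -0.0485, 0.1916]
orientation: [-2.022, -1.156, -1.216]
force: [0.2, -0.3, -0.8]
opening: 0.0004
gripper_force: 0.2
```

```bash
python3 - <<'E'
from h import *
s=robot.read_state();print(s['t'],s['q'],s['force'])
p,d=robot.read_camera('scene');W=cloud('scene',d)
im=p.astype(int)
m=(im[:,:,2]-im[:,:,0]>35)&(abs(W[:,:,0]-.55)<.25)&(abs(W[:,:,1]-.06)<.25)&(W[:,:,2]>.1)
Q=W[m]-H; su=Q@U; w=Q@Wd
L=(su<-.05)
print('leaf angle',np.degrees(np.median(np.arctan2(Q[L,2],-su[L]))),'left z',np.median(Q[su>.03,2]),'max s',np.percentile(su,99.5),np.percentile(su,.5))
W=[leafpose(th,ph,.125) for th,ph in [(26,30),(30,31),(34,33),(38,35),(42,37),(46,39),(50,41),(54,43),(58,45),(62,47),(66,49),(70,51)]]
rows(W,0)
E
```

```text
5.0 [-0.90435145  0.00717589  2.07222038  0.96822614  1.62032999 -0.62012951] [ 0.24590534 -0.34563813 -0.81527596]
leaf angle 24.191850025670583 left z 0.0006828038696932714 max s 0.14431290181619982 -0.13385870865919935
0.008,0.000,-0.001,-0.000,-0.034,0.002,0.000,
0.017,0.000,-0.001,-0.000,-0.052,0.002,0.000,
0.026,0.000,-0.002,-0.000,-0.087,0.002,0.000,
0.036,0.000,-0.001,-0.000,-0.122,0.002,0.000,
0.045,0.000,-0.000,-0.000,-0.157,0.002,0.000,
0.054,0.000,0.001,-0.000,-0.192,0.002,0.000,
0.063,0.000,0.003,-0.000,-0.226,0.002,0.000,
0.071,0.000,0.006,-0.000,-0.261,0.002,0.000,
0.080,0.000,0.010,0.000,-0.296,0.002,0.000,
0.088,0.000,0.014,0.000,-0.331,0.002,0.000,
0.096,0.000,0.018,0.000,-0.366,0.002,0.000,
0.104,0.000,0.023,0.000,-0.401,0.002,0.000
```

The leaf stands at 24°, as planned. I'll carry on.

>>> move_arm --deltas '[0.008,0,-0.001,0,-0.034,0,0,0.017,0,-0.001,0,-0.052,0,0,0.026,0,-0.002,0,-0.087,0,0,0.036,0,-0.001,0,-0.122,0,0,0.045,0,0,0,-0.157,0,0,0.054,0,0.001,0,-0.192,0,0,0.063,0,0.003,0,-0.226,0,0,0.071,0,0.006,0,-0.261,0,0,0.08,0,0.01,0,-0.296,0,0,0.088,0,0.014,0,-0.331,0,0,0.096,0,0.018,0,-0.366,0,0,0.104,0,0.023,0,-0.4,0,0]'

```text
t: 6.55
tool_pos: [0.5215, 0.0115, 0.2714]
orientation: [-2.332, -1.33, -0.826]
force: [0.2, -1.7, -0.5]
opening: 0.0004
gripper_force: 0.4
```

```bash
cat >> h.py <<'E'
def leafang():
    p,d=robot.read_camera('side');W=cloud('side',d);im=p.astype(int)
    m=(im[:,:,2]-im[:,:,0]>35)&(abs(W[:,:,0]-.55)<.25)&(abs(W[:,:,1]-.06)<.25)&(W[:,:,2]>.1)
    Q=W[m]-H; su=Q@U; L=Q[:,2]>.03
    print('leaf angle',np.degrees(np.median(np.arctan2(Q[L,2],-su[L]))),L.sum(),'rest z',np.median(Q[~L,2]),'ends',np.percentile(su[~L],[.5,99.5]))
    return p
E
python3 - <<'E'
from h import *
s=robot.read_state();print(s['t'],s['q'],s['force'])
leafang()
W=[leafpose(th,ph,.125) for th,ph in [(74,52),(78,53),(82,54),(86,55),(90,56),(94,57),(98,58),(102,59),(106,60),(110,61),(113,62),(116,62)]]
rows(W,0)
E
```

```text
6.55 [-0.54888029 -0.27948101  1.95078654  0.68294444  1.50277385 -0.07450593] [ 0.1561995  -1.69720853 -0.46847372]
leaf angle nan 0 rest z -0.00019162234037821413 ends [0.06464707 0.1497881 ]
0.007,0.000,0.003,0.000,-0.017,0.002,0.000,
0.016,0.000,0.006,0.000,-0.035,0.002,0.000,
0.024,0.000,0.009,0.000,-0.052,0.002,0.000,
0.033,0.000,0.014,0.000,-0.070,0.002,0.000,
0.040,0.000,0.018,0.000,-0.087,0.002,0.000,
0.048,0.000,0.024,0.000,-0.105,0.002,0.000,
0.055,0.000,0.029,0.000,-0.122,0.002,0.000,
0.062,0.001,0.036,0.000,-0.140,0.002,0.000,
0.068,0.001,0.043,0.000,-0.157,0.002,0.000,
0.074,0.001,0.050,0.000,-0.175,0.002,0.000,
0.078,0.001,0.055,0.000,-0.192,0.002,0.000,
0.081,0.001,0.061,0.000,-0.192,0.002,0.000
  return _methods._mean(a, axis=axis, dtype=dtype,
  ret = ret.dtype.type(ret / rcount)
```

>>> move_arm --deltas '[0.007,0,0.003,0,-0.017,0,0,0.016,0,0.006,0,-0.035,0,0,0.024,0,0.009,0,-0.052,0,0,0.033,0,0.014,0,-0.07,0,0,0.04,0,0.018,0,-0.087,0,0,0.048,0,0.024,0,-0.105,0,0,0.055,0,0.029,0,-0.122,0,0,0.062,0,0.036,0,-0.14,0,0]'

```text
t: 7.6
tool_pos: [0.558, 0.0726, 0.2826]
orientation: [-2.429, -1.385, -0.674]
force: [-0.8, -0.4, -0.2]
opening: 0.0006
gripper_force: 0.2
```

```bash
python3 - <<'E' 2>/dev/null
from h import *
s=robot.read_state();print(s['t'],s['q'],s['force'])
p,d=grab('scene');W=cloud('scene',d);im=p.astype(int)
cv2.imwrite('pics/scene3.png',cv2.resize(p[90:300,130:410,::-1],None,fx=2,fy=2))
m=(im[:,:,2]-im[:,:,0]>25)&(abs(W[:,:,0]-.55)<.25)&(abs(W[:,:,1]-.06)<.25)&(W[:,:,2]>.1)
Q=W[m]-H; su=Q@U; L=Q[:,2]>.03
print('leaf angle',np.degrees(np.percentile(np.arctan2(Q[L,2],-su[L]),[20,50,80])),L.sum(),'rest z',np.median(Q[~L,2]),'ends',np.percentile(su[~L],[.5,99.5]))
W=[leafpose(th,ph,.122) for th,ph in [(106,60),(110,61),(114,62),(118,63),(122,64),(126,65),(130,66),(134,67),(138,68),(142,69),(146,70),(150,70)]]
rows(W,0)
E
```

```text
7.6 [-0.30125778 -0.22684947  1.83291286  0.53160126  1.4213692   0.18252084] [-0.76668785 -0.35685434 -0.1719067 ]
leaf angle [101.35874443 102.06501412 102.40270878] 1021 rest z 0.0007861017884824711 ends [-0.00031759  0.14668176]
0.005,0.001,0.007,-0.001,-0.018,0.001,0.000,
0.011,0.001,0.013,-0.000,-0.035,0.001,0.000,
0.018,0.001,0.019,-0.000,-0.052,0.001,0.000,
0.023,0.001,0.026,-0.000,-0.070,0.001,0.000,
0.028,0.001,0.034,-0.000,-0.087,0.001,0.000,
0.033,0.001,0.042,-0.000,-0.105,0.001,0.000,
0.037,0.001,0.050,-0.000,-0.122,0.001,0.000,
0.040,0.001,0.058,-0.000,-0.140,0.001,0.000,
0.043,0.001,0.067,-0.000,-0.157,0.001,0.000,
0.045,0.001,0.075,-0.000,-0.175,0.001,0.000,
0.046,0.001,0.084,-0.000,-0.192,0.001,0.000,
0.047,0.001,0.093,-0.000,-0.192,0.001,0.000
```

View pics/scene3.png

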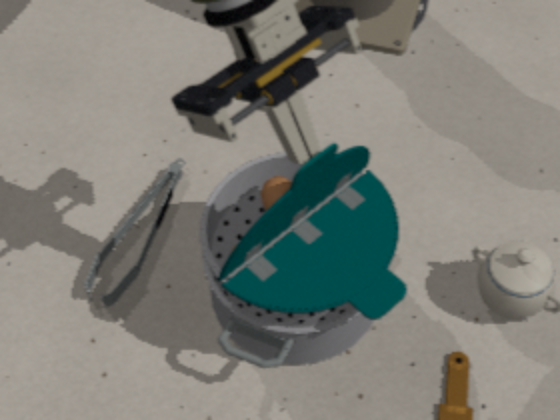

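The picture shows the leaf just past upright (lug at about 345,158 in the crop), the left half seated and the fingers behind the leaf. I'll lower it onward.

>>> move_arm --deltas '[0.005,0,0.007,0,-0.018,0,0,0.011,0,0.013,0,-0.035,0,0,0.018,0,0.019,0,-0.052,0,0,0.023,0,0.026,0,-0.07,0,0,0.028,0,0.034,0,-0.087,0,0,0.033,0,0.042,0,-0.105,0,0,0.037,0,0.05,0,-0.122,0,0,0.04,0,0.058,0,-0.14,0,0,0.043,0,0.067,0,-0.157,0,0,0.045,0,0.075,0,-0.175,0,0,0.046,0,0.084,0,-0.192,0,0,0.047,0,0.093,0,-0.192,0,0]'

```text
t: 9.15
tool_pos: [0.6029, 0.1485, 0.2267]
orientation: [-2.549, -1.454, -0.45]
force: [0.0, -0.0, 0.9]
opening: 0.0007
gripper_force: 0.0
```

```bash
cat >> h.py <<'E'
def ang(c='scene',lo=.012):
    p,d=grab(c);W=cloud(c,d);im=p.astype(int)
    m=(im[:,:,2]-im[:,:,0]>25)&(abs(W[:,:,0]-.55)<.25)&(abs(W[:,:,1]-.06)<.25)&(W[:,:,2]>.1)
    Q=W[m]-H; su=Q@U; L=(Q[:,2]>lo)
    print('leaf angle',np.degrees(np.percentile(np.arctan2(Q[L,2],-su[L]),[20,50,80])) if L.any() else 'flat',L.sum(),'rest z',np.median(Q[~L,2]),'ends',np.percentile(su,[.5,99.5]),'n',m.sum())
    return p
E
python3 - <<'E' 2>/dev/null
from h import *
s=robot.read_state();print(s['t'],s['q'],s['force'])
ang()
W=[leafpose(th,70,.118) for th in (153,156,159,162,165,168,170,172,174,176,178,179)]
rows(W,0)
E
```

```text
9.15 [-0.02016936 -0.01752629  1.68770098  0.31450825  1.30710126  0.45604817] [ 0.01751547 -0.01548371  0.89160024]
leaf angle [157.36971289 160.30587184 161.9903392 ] 2154 rest z 0.0014787469930184205 ends [0.00124363 0.14676938] n 3147
-0.001,0.001,0.006,-0.002,-0.000,0.000,0.000,
-0.000,0.001,0.013,-0.002,-0.000,0.000,0.000,
0.000,0.001,0.019,-0.002,-0.000,0.000,0.000,
0.001,0.001,0.025,-0.002,-0.000,0.000,0.000,
0.001,0.001,0.031,-0.002,-0.000,0.000,0.000,
0.000,0.001,0.037,-0.002,-0.000,0.000,0.000,
-0.000,0.001,0.041,-0.002,-0.000,0.000,0.000,
-0.001,0.001,0.044,-0.002,-0.000,0.000,0.000,
-0.001,0.001,0.048,-0.002,-0.000,0.000,0.000,
-0.002,0.001,0.052,-0.002,-0.000,0.000,0.000,
-0.003,0.001,0.056,-0.002,-0.000,0.000,0.000,
-0.004,0.001,0.058,-0.002,-0.000,0.000,0.000
```

The leaf is at about 160° and sinking by itself. I'll follow it down to a light touch.

>>> move_arm --deltas '[0,0,0.006,0,0,0,0,0,0,0.013,0,0,0,0,0,0,0.019,0,0,0,0,0.001,0,0.025,0,0,0,0,0.001,0,0.031,0,0,0,0,0,0,0.037,0,0,0,0,0,0,0.041,0,0,0,0,-0.001,0,0.044,0,0,0,0,-0.001,0,0.048,0,0,0,0,-0.002,0,0.052,0,0,0,0,-0.003,0,0.056,0,0,0,0,-0.004,0,0.058,0,0,0,0]'

```text
t: 10.7
tool_pos: [0.6106, 0.1619, 0.1708]
orientation: [-2.549, -1.454, -0.45]
force: [-0.5, -0.7, -0.6]
opening: 0.0005
gripper_force: 0.0
```

```bash
python3 - <<'E' 2>/dev/null
from h import *
s=robot.read_state();print(s['t'],s['force'],s['tool_pos'])
p=ang(); cv2.imwrite('pics/scene4.png',cv2.resize(p[90:300,130:410,::-1],None,fx=2,fy=2))
E
```

```text
10.7 [-0.47546359 -0.71536456 -0.64421051] [0.6106473  0.16188842 0.17081055]
leaf angle [129.29424482 137.44866408 138.7441284 ] 32 rest z 0.005496442385271125 ends [0.00347017 0.14870285] n 1768
```

View pics/scene4.png

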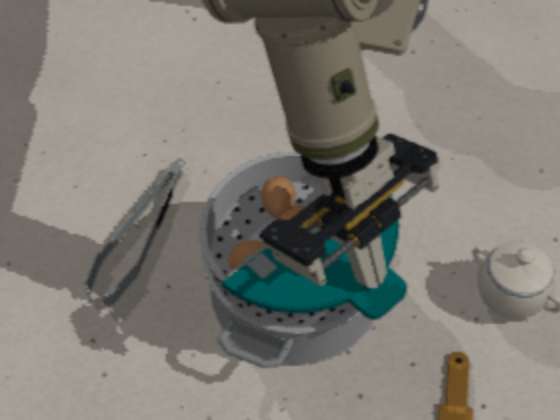

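The picture shows the leaf folded flat on the left half (5 mm above it, at about 310,285) and the pot open. I'll back straight off along the tool axis, then check.

>>> move_arm --deltas '[0,0,-0.01,0,0,0,0,0,0,-0.03,0,0,0,0,0,0,-0.06,0,0,0,0,0,0,-0.09,0,0,0,0,0,0,-0.12,0,0,0,0,0,0,-0.15,0,0,0,0,0,0,-0.15,0,0,0,0]'

```text
t: 11.62
tool_pos: [0.5861, 0.1167, 0.3174]
orientation: [-2.551, -1.455, -0.461]
force: [0.2, -0.1, -0.5]
opening: 0.0006
gripper_force: 0.0
```

```bash
python3 - <<'E' 2>/dev/null
from h import *
s=robot.read_state();print(s['t'],s['force'],s['tool_pos'])
p=ang(); ang('side'); cv2.imwrite('pics/scene5.png',cv2.resize(p[90:300,130:410,::-1],None,fx=2,fy=2))
E
```

```text
11.625 [ 0.19592183 -0.08413668 -0.52215238] [0.58607476 0.11667954 0.31743166]
leaf angle flat 0 rest z 0.00567576329897182 ends [0.00210228 0.14807834] n 3635
leaf angle flat 0 rest z 0.005531673286623434 ends [0.00298309 0.14633612] n 1908
```

View pics/scene5.png

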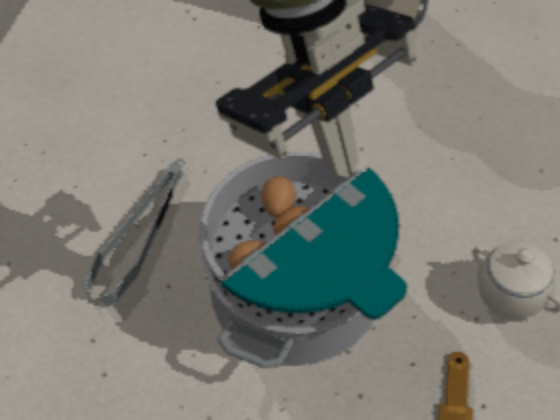

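The leaf lies flat on the left half (centre about 320,260), the steamer, tongs and bowl are where they were, and the robot is clear.

```bash
python3 -c "
from plant import robot
print(robot.close_job())"
```

```text
the job is handed in; nothing more can be done
None
```

The right half of the lid is folded over and lies flat on the left half, which stayed seated; the steamer, tongs, sugar bowl and scraper look unmoved in the camera images, and I handed the job in at about 11.7 s with the gripper clear.

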